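# Close the balance's draught shield and tare

## Robot

A 7-joint arm with a two-finger parallel gripper is mounted at the origin on the work surface. World frame = base frame: x ahead of the robot, y to its left, z up, the work surface at z = 0. Lengths are in mm, angles in degrees, forces in N, time in s.
With the tool pointing down it reaches from about 400 to 875 mm from the base axis. Payload 19.3 kg.
Tool frame: the origin (TCP) lies between the finger pads; the fingertips stand 19 mm ahead of it and the grasp point (between the pads) is the TCP (tip_extent is the distance from the TCP to the fingertips, in mm); z points along the fingers, y is the line along which they close (so a half turn about z gives the same grasp; the last joint's range is limited). The gripper opens to 85 mm and grips with 20 to 120 N. Pads are 22 mm wide; open, the fingers measure 114 mm over their backs; the gripper's body (76 mm by 85 mm) begins 54 mm behind the grasp point. The pads swing forward as they close: fully open they stand 13 mm farther back than shut.
Start: joints at [-69.053, 29.874, -2.08, 91.645, 1.215, 58.505, -6.463], TCP at [263.852, 566.566, 250.291] pointing down, gripper open.
Joint ranges: [-166.77, 166.77], [-17.47, 122.26], [-85.68, 81.53], [9.62, 139.38], [-72.42, 252.41], [9.2, 110.78], [-144.41, 144.41]. Speed limits (degrees/s): [108.29, 108.29, 136.94, 136.94, 172.46, 172.46, 172.46].

## Interface

Orientations are given as [roll, pitch, yaw] about the fixed x, y, z axes, in that order (R = Rz(yaw) Ry(pitch) Rx(roll)).
In Python, from bench import * gives the robot as it stands.
- The arm moves only by the tool send_rows, never from a script. Its argument "plan" is a list of rows, each an object with "slide": the shift along the tool's x, y, z in mm, a list of three; "spin": the turn about the tool's z in degrees; "claw": the gripper's target within -1 to 1 (shut at 1, half-way at 0, fully open at -1). In form: [{"slide": [dx, dy, dz], "spin": spin, "claw": claw}, ...]. A call has exactly 5 rows; each row shifts and turns the commanded pose from where the row before left it, along the tool's axes as they then stand; what a row does not reach is not made up. A row lasts 1/10 s, in which the tool goes at most 50 mm and 8.59 degrees, less where a joint would pass 70% of its speed; a pose out of reach is approached as far as the arm can. A call is refused whole if a number of a shift passes 50 or a number of a turn 8.59, either way. A call with a gripper value outside its range is refused whole. The fingers move at their own pace and stop on an object; "grip_force" is the grip in N (left out, the last holds). Time passes only in rows, so rows that do not move let the fingers close, or fill a call up. It gives the time, the measured TCP pose, the force, the opening and the grip force at its end, in the units of the state.
- read_state(): the state, without advancing time (a new reading comes with each control period).
- grab_frame(name): name is "scene" or "side" or "wrist"; returns a dict with "color" (400x640x3 uint8, red, green, blue), "z_map" (400x640 float32, mm along the optical axis (not along the pixel's ray), 0 where there is no reading), "fx", "fy", "cx", "cy" (pixels), "k1" (the pictures are not rectified: a ray, as slopes to the right and down, at radius r is drawn at 1 + k1 r^2 times it, then the intrinsics apply), "extrinsics" (4x4, takes a point from world to camera coordinates). Camera axes: x right, y up, looking along -z (the intrinsics and any distortion apply to the point x, -y, -z); pixel columns grow to the right and rows downward; lengths in mm; the calibration is good to about 2 mm. A picture is of the moment at which its call begins.
- hand_in(): hands the job in; it is judged then, once.
The state is a dict: "time_s": time; "qpos": joint angles; "qd": joint speeds; "joint_torque": joint torques, N m; "position": TCP position; "ee_rot": TCP orientation; "force": force on the tool from outside, world axes, zero at the start; "wrist_torque": the same for the moment, N m; "gripper_width": opening from 0.0 (shut) to 1.0 (fully open); "grasp_force": force on a finger pad.
Only numpy, scipy, OpenCV 4.12 (cv2) and the standard library are available. Lean on these libraries where they do the work, as an engineer would, in place of code of your own. Each camera call takes 0.05 s, during which the arm holds its last target. There are 200 camera calls.

## Task

The empty crucible is already on the balance pan, so get the balance ready for weighing: with the fingertips, gently push the draught shield's lid along its rails towards the display, by the green finger bar, until you feel it drop into its notches, and then press the blue tare key right down and let go. The lid is only slid, never lifted; keep off the red power key and do not disturb the crucible or the things standing round the balance.

Things in the scene. Friction and masses are not known exactly. Their poses are not given: they have to be found in the camera images.
- balance: White laboratory balance, fixed, 320 mm deep x 205 wide, with a clear draught-shield box (200 x 180) round its pan. Origin on the bench under the pan's centre; x runs from the sloping console at the front (-x, robot's side) to the back, y to the balance's left, z up. Heights: housing 62, pan 72, shield rails 140. The shield's front pane is at x = -100.
- lid_home (a point): Point where the lid's origin lies when the lid is home: over the pan's centre, level with the tops of the shield's two grey side rails (z = 140 mm); balance axes. The rails run along x from -100 to +140; each has two notches, 16 long, 7 deep, centred at x = -80 and +30. Guide edges outside the rails, 8 higher, keep the lid straight (1.5 play a side).
- shield_lid: Loose lid, 0.2-0.45 kg: clear pane in a white frame 190 (x) x 172 x 8 mm; origin mid-underside, balance axes. Open, it is 50 to 90 behind (+x) lid_home and 6 above it, on four round feet 6 deep at x = -80 and +30. Push it to -x: at home (+-3) the feet drop in, it sinks 6 onto the rails and the notch ends stop it. Sliding takes 1 to 4 N; the stop is hard, so end slowly: a fast shove tips it out.
- lid_bar (a point): Centre of the green upright finger bar on the lid's front edge: 12 mm thick (x), 70 mm wide (y), its foot 13 mm below this point on the frame's top face and its top 13 mm above. It is 82 mm in front (-x) of the lid's origin and 21 mm above it. Behind it (+x) the clear pane, level with the frame, leaves free room for a fingertip.
- tare_top (a point): Centre of the top face of the blue tare key, 22 x 32 mm, at the front of the console on the balance's right-hand side (60 mm to -y), x = -177 mm, z about 52 mm in the balance's frame. z points out of the key, 15 degrees from vertical, leaning to the front; the key is pressed along -z, or straight down.
- tare_key (a joint): Travel of the tare key: 0 up, 0.005 m fully down. It springs back; 1.2 N starts it and about 4.2 N takes it fully down.
- power_top (a point): Centre of the top face of the red power key, the same size, 60 mm to +y on the console. Not to be pressed.
- power_key (a joint): Travel of the power key: 0 up, 0.005 m fully down, the same spring.
- crucible_mid (a point): Middle (half-way up) of the small loose white crucible on the pan under the lid, 44 mm across, 34 mm high. Stays where it is.
- beaker_mid (a point): Middle of a loose glass beaker, 68 mm across, 95 mm high, standing on the bench beside the balance. Stays where it is.
- jar_mid (a point): Middle of a loose white reagent jar with a blue cap, about 64 mm across, 85 mm high, standing on the bench beside the balance. Stays where it is.
- weight_mid (a point): Middle of a loose brass calibration weight, 32 mm across, 50 mm high, standing on the bench beside the balance. Stays where it is.

How it is judged (in metres and radians):
On the way, in this order (a step that is already met when the one before it is completed fails the run):
1. the lid has dropped into its notches and lies flat on the rails (z of shield_lid in the frame of balance between 0.137 and 0.1425 m and x of shield_lid in the frame of balance between -0.007 and 0.007 m and angle between shield_lid's own z axis and vertical below 0.03 rad), for 0.2 s.
2. with the lid home, the tare key is pressed down (all of step 1 and value of joint tare_key above 0.0035 m), for 0.05 s.
At the end, for the whole second after the job is handed in: The lid lies at rest in its notches (origin within 7 mm of the balance's along the rails and less than 2.5 mm above its home height of 140 mm, level within 0.03 rad), both keys are up, the crucible is within 15 mm and the other bystanders within 25 mm of where they stood (all of step 1 and linear speed of shield_lid below 0.01 m/s and value of joint each of tare_key, power_key below 0.001 m and distance of crucible_mid from where it was at the start of the episode below 0.015 m and distance of each of beaker_mid, jar_mid, weight_mid from where it was at the start of the episode below 0.025 m); the robot touches nothing.
It fails at once if the lid is lifted or tipped off its rails (z of shield_lid in the frame of balance above 0.151 m or z of shield_lid in the frame of balance below 0.13 m or angle between shield_lid's own z axis and vertical above 0.12 rad).
It fails at once if the lid is pushed roughly (more than 60 N) (contact force between the fingers and shield_lid above 60 N).
It fails at once if the power key is pressed (value of joint power_key above 0.002 m).
It fails at once if the crucible, beaker, jar or weight is disturbed (distance of crucible_mid from where it was at the start of the episode above 0.015 m or distance of any of beaker_mid, jar_mid, weight_mid from where it was at the start of the episode above 0.025 m).
It also fails if it takes over 43 s, if anything falls off the work surface, if the arm or the gripper's body presses on something with over 40 N, if the wrist force passes 120 N, or if a joint passes its speed limit or range.

## Working session

There is one attempt and no reset: what is moved stays moved. The work goes in short steps, Python scripts to look and compute and a tool call to move; the robot and the scene stay as the last step left them, time stands still between calls to the robot, and variables do not carry over. Pictures are saved under pics/ and viewed, at most 10 in all, crops included, and the job is handed in when it is done.

Besides the shell and the picture viewer there is one more tool, called after "Emit:" as name([rows], argument=value, ...), one row to a line, values as JSON. send_rows: Moves the arm, as the interface text tells. Its arguments: {"type":"object","properties":{"plan":{"type":"array"},"grip_force":{"type":"number"}},"required":["plan"]}

```bash
mkdir -p pics
cat > h.py <<'E'
from bench import *
import numpy as np, cv2
def shot(name,fn=None):
    f=grab_frame(name)
    if fn: cv2.imwrite('pics/'+fn,cv2.cvtColor(f['color'],cv2.COLOR_RGB2BGR))
    return f
def rays(f,uv):
    uv=np.atleast_2d(uv).astype(float)
    p=np.c_[(uv[:,0]-f['cx'])/f['fx'],(uv[:,1]-f['cy'])/f['fy']]
    q=p.copy()
    for _ in range(20): q=p/(1+f['k1']*(q**2).sum(1,keepdims=True))
    E=np.array(f['extrinsics']); R,t=E[:3,:3],E[:3,3]
    d=np.c_[q[:,0],-q[:,1],-np.ones(len(q))]
    return -R.T@t, d@R, d, R, t
def onplane(f,uv,z):
    o,d,*_=rays(f,uv); return o+d*((z-o[2])/d[:,2])[:,None]
def bydepth(f,uv):
    uv=np.atleast_2d(uv); o,d,*_=rays(f,uv)
    zz=np.array([f['z_map'][int(v),int(u)] for u,v in uv]); return o+d*zz[:,None]
def mask(f,lo,hi):
    h=cv2.cvtColor(f['color'],cv2.COLOR_RGB2HSV); return cv2.inRange(h,lo,hi)
def blobs(m,amin=25):
    n,l,s,c=cv2.connectedComponentsWithStats(m); return [(s[i],c[i],l==i) for i in range(1,n) if s[i,4]>=amin]
E
python3 - <<'E'
from h import *
s=read_state(); print(s)
for n in('scene','side','wrist'):
    f=shot(n,n+'0.png'); print(n,f['fx'],f['k1'],np.round(rays(f,[[320,200]])[0]),np.round(rays(f,[[320,200]])[1],2))
    for nm,lo,hi in(('green',(45,90,50),(85,255,255)),('blue',(95,110,50),(130,255,255)),('red',(0,130,80),(8,255,255))):
        for st,c,l in blobs(mask(f,lo,hi)):
            v,u=np.nonzero(l); P=bydepth(f,np.c_[u,v]); print(nm,st,np.round(c),np.round(np.median(P,0)),np.round(P.min(0)),np.round(P.max(0)))
E
```

```text
{'time_s': 0.0, 'qpos': array([-69.05172323,  29.91074378,  -2.08190101,  91.67289162,
         1.21490956,  58.50745619,  -6.46393122]), 'qd': array([ 0.03795396, -0.09818566,  0.04344328,  0.06644284, -0.00580868,
       -0.04461536,  0.01960415]), 'joint_torque': array([ 4.05835572e-04, -9.27088380e+01,  1.98021568e+00, -3.69949043e+01,
        1.78963935e-02,  8.06024327e-03,  1.98397612e-05]), 'position': array([263.73556089, 566.26707359, 249.71393847]), 'ee_rot': array([-1.79931158e+02,  4.99004781e-03,  1.55028563e+02]), 'force': array([-0.52127795,  0.47880316, -0.46552758]), 'wrist_torque': array([-0.00618491, -0.02231967, -0.00416552]), 'grasp_force': 0.0, 'gripper_width': 0.9980734253332924}
scene 465.3189824709423 -0.11748917680802173 [1144.  605.  654.] [[-0.57 -0.59 -0.57]]
green [   0    0   99  108 7459] [43. 48.] [  565. -2137.   -16.] [  253. -2167.  -269.] [1144.  605.  654.]
green [207   0  34  50 920] [219.  21.] [ -560. -2135.   -74.] [ -741. -2165.  -267.] [1144.  605.  654.]
green [ 89  55  16  23 151] [96. 62.] [  286. -2138.  -157.] [  258. -2158.  -265.] [
[... 920 characters left out ...]
300561304649 [488. 680. 831.] [[ 0.11 -0.65 -0.75]]
green [247   0  36  27 745] [263.  11.] [ 1357. -2139.  -546.] [  488. -2175.  -663.] [1466.  680.  831.]
blue [417  75  61   6 123] [447.  78.] [ 283. -644.    7.] [ 181. -680.    1.] [488. 680. 831.]
blue [318 161  23  18 305] [329. 169.] [591. -73.  84.] [ 565. -176.   -4.] [633. -49.  87.]
blue [369 226  13  16 127] [375. 233.] [464.  77.  50.] [451.  58.  42.] [477.  92.  55.]
blue [337 228  27  38 404] [350. 247.] [515. 125.  55.] [488.  75.  48.] [537. 680. 831.]
red [350 268  14  16 141] [357. 276.] [492. 192.  50.] [479. 175.  45.] [505. 680. 831.]
wrist 314.83667839994405 -0.05514744738847696 [191. 601. 373.] [[ 0.31 -0.13 -0.94]]
```

View pics/side0.png

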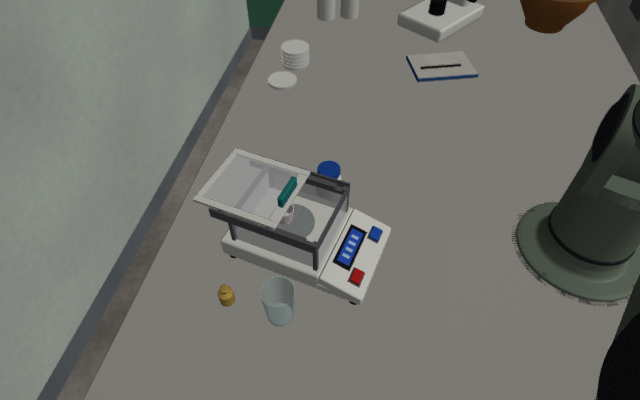

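View pics/scene0.png

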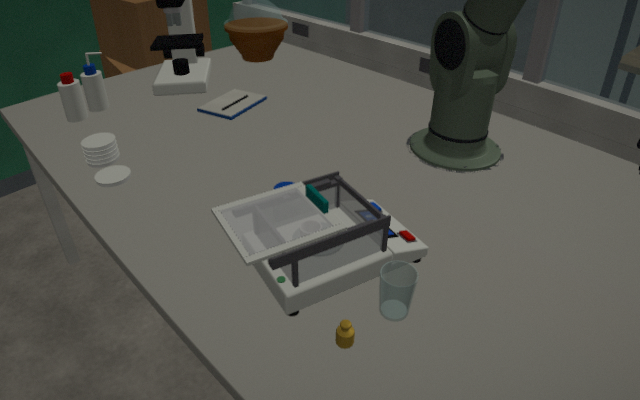

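The side view shows the open lid with its teal bar near (288,192), the tare key at (375,233) and the power key at (357,276). The jar is at (329,172), the beaker at (279,300) and the weight at (227,295). The scene view agrees: bar at (317,197), with the robot beyond the console.

Run:
```python
from h import *
f=shot('side'); g=shot('scene')
def key(f,lo,hi,box):
    m=mask(f,lo,hi); k=np.zeros_like(m); x,y,X,Y=box; k[y:Y,x:X]=m[y:Y,x:X]
    b=max(blobs(k,10),key=lambda b:b[0][4]); v,u=np.nonzero(b[2]); return np.c_[u,v]
ta=key(f,(95,110,50),(130,255,255),(366,220,390,245)); po=key(f,(0,120,60),(8,255,255),(345,262,370,292))
T=onplane(f,ta,51).mean(0); P=onplane(f,po,51).mean(0); print('tare',T,'power',P,np.linalg.norm(T-P))
yv=(P-T)/np.linalg.norm(P-T); yaw=np.degrees(np.arctan2(-yv[0],yv[1])); print('yaw',yaw)
c,s_=np.cos(np.radians(yaw)),np.sin(np.radians(yaw)); xv=np.array([c,s_,0]);yv=np.array([-s_,c,0])
O=(T+P)/2+177*xv; O[2]=0; print('origin',O)
for n,h,box in(('side',f,(270,170,305,212)),('scene',g,(300,180,335,215))):
    b=key(h,(78,90,30),(96,255,255),box); D=bydepth(h,b); r=D-O
    print(n,len(b),'centroid',b.mean(0),'depthpts bal x',np.percentile(r@xv,[5,50,95]),'y',np.percentile(r@yv,[5,50,95]),'z',np.percentile(D[:,2],[5,50,95]))
    # ray triangulation
    o,d,*_=rays(h,b.mean(0)); 
    if n=='side': o1,d1=o,d[0]
    else:
        A=np.c_[d1,-d[0]]; t=np.linalg.lstsq(A,o-o1,rcond=None)[0]; p=o1+t[0]*d1;q=o+t[1]*d[0]; print('tri',p,q,'bal',(p-O)@xv,(p-O)@yv)
# rail check: tops at z=140: front corners of shield
print('jar/beaker/weight', [np.round(bydepth(f,u)[0]) for u in ([329,169],[279,310],[227,292])])
st=read_state(); print(st['position'],st['ee_rot'])
```

```text
tare [463.75241176  77.66925023  51.        ] power [492.04065214 193.0417397   51.        ] 118.78988117936439
yaw -13.776597951209078
origin [649.80452978  93.20528404   0.        ]
side 262 centroid [286.86259542 191.46564885] depthpts bal x [-0.63480251  1.97188525  9.39005515] y [-30.47163222   4.5344925   32.1018247 ] z [160.35448512 176.49221805 179.87535089]
scene 340 centroid [316.66764706 197.94117647] depthpts bal x [-28.61325622  10.76627376  12.77664666] y [-75.64234434   3.82663287  33.0201018 ] z [139.85354993 174.17432273 180.24030932]
tri [654.79236623  91.18130501 168.16025051] [654.86793855  90.6242286  168.67409821] bal 5.32632836653024 -0.7779651072137231
jar/beaker/weight [array([592., -75.,  82.]), array([627., 308.,  79.]), array([748., 265.,  35.])]
[263.80274619 566.43532055 250.04212707] [-1.79969403e+02  3.25374540e-03  1.55030500e+02]
```

Emit:
send_rows([
  {"slide": [0, 0, 0], "spin": -5.6, "claw": 1},
  {"slide": [0, 0, 0], "spin": -5.6, "claw": 1},
  {"slide": [-20, -14, 0], "spin": 0, "claw": 1},
  {"slide": [-33, -23, 0], "spin": 0, "claw": 1},
  {"slide": [-33, -23, 0], "spin": 0, "claw": 1},
], grip_force=20)

```text
time_s: 0.75
position: [333.5, 486.9, 250.1]
ee_rot: [-180.0, -0.0, 166.3]
force: [1.3, 0.6, -0.5]
gripper_width: 0.143
grasp_force: 0.0
```

Emit:
send_rows([
  {"slide": [-33, -23, 0], "spin": 0, "claw": 1},
  {"slide": [-33, -23, 0], "spin": 0, "claw": 1},
  {"slide": [-33, -23, 0], "spin": 0, "claw": 1},
  {"slide": [-33, -23, 0], "spin": 0, "claw": 1},
  {"slide": [-33, -23, 0], "spin": 0, "claw": 1},
])

```text
time_s: 1.25
position: [466.9, 335.5, 250.4]
ee_rot: [180.0, 0.0, 166.2]
force: [0.7, 0.9, -1.0]
gripper_width: -0.001
grasp_force: 0.0
```

Emit:
send_rows([
  {"slide": [-33, -23, 0], "spin": 0, "claw": 1},
  {"slide": [-33, -23, 0], "spin": 0, "claw": 1},
  {"slide": [-33, -23, 0], "spin": 0, "claw": 1},
  {"slide": [-20, -14, 0], "spin": 0, "claw": 1},
  {"slide": [0, 0, 0], "spin": 0, "claw": 1},
])

```text
time_s: 1.75
position: [563.9, 224.2, 250.1]
ee_rot: [-179.9, 0.1, 165.9]
force: [0.2, 0.4, -0.5]
gripper_width: 0.0
grasp_force: 0.0
```

Emit:
send_rows([
  {"slide": [-25, -17, 0], "spin": 0, "claw": 1},
  {"slide": [-33, -22, 0], "spin": 0, "claw": 1},
  {"slide": [-33, -22, 0], "spin": 0, "claw": 1},
  {"slide": [-33, -22, 0], "spin": 0, "claw": 1},
  {"slide": [-25, -17, 0], "spin": 0, "claw": 1},
])

```text
time_s: 2.25
position: [683.7, 93.7, 250.1]
ee_rot: [-180.0, 0.0, 166.2]
force: [-0.1, 1.8, 0.2]
gripper_width: -0.006
grasp_force: 0.0
```

Emit:
send_rows([
  {"slide": [-9, -6, 0], "spin": 0, "claw": 1},
  {"slide": [0, 0, 0], "spin": 0, "claw": 1},
  {"slide": [0, 0, 0], "spin": 0, "claw": 1},
  {"slide": [0, 0, 0], "spin": 0, "claw": 1},
  {"slide": [0, 0, 0], "spin": 0, "claw": 1},
])

```text
time_s: 2.75
position: [689.5, 88.7, 250.6]
ee_rot: [180.0, 0.0, 166.3]
force: [0.2, 0.7, 0.6]
gripper_width: 0.002
grasp_force: 0.0
```

Run:
```python
from h import *
f=shot('wrist','w1.png'); st=read_state(); print(st['position'],st['ee_rot'],st['force'])
O=np.array([649.8,93.2,0]);a=np.radians(-13.78);xv=np.array([np.cos(a),np.sin(a),0]);yv=np.array([-xv[1],xv[0],0])
print('tcp bal',(st['position']-O)@xv,(st['position']-O)@yv)
for s,c,l in blobs(mask(f,(78,90,30),(96,255,255)),60):
    v,u=np.nonzero(l); D=bydepth(f,np.c_[u,v]); print(s,c); 
    top=abs(D[:,2]-180)<3; r=onplane(f,np.c_[u,v][top],180)-O if top.any() else None
    if r is not None and top.sum()>20: print('top',top.sum(),np.percentile(r@xv,[1,50,99]),np.percentile(r@yv,[1,50,99]), cv2.minAreaRect((r[:,:2]).astype(np.float32)))
```

```text
[689.60524312  88.4083426  250.54463791] [ 1.79982256e+02 -8.00845915e-04  1.66301760e+02] [-0.33069329  0.37291352  0.487439  ]
tcp bal 39.8008943139587 4.827646672040558
[ 248  154  106   22 2180] [300.96330275 164.19082569]
top 1669 [ 1.28771341  6.4391948  11.0861836 ] [-35.84758449  -2.94108768  29.45867214] ((5.248340606689453, -4.6426849365234375), (66.84042358398438, 11.0418701171875), 76.28162384033203)
```

View pics/w1.png

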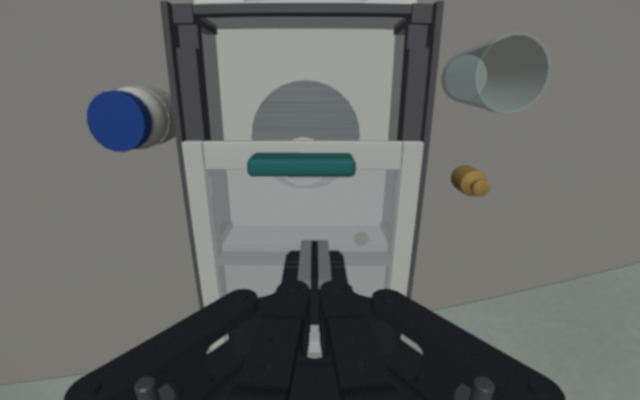

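The wrist view shows the bar at (301,164), square to the tool, and clear pane below the fingertips at (315,245). The tip needs about 7 mm towards -y, and then it can go down behind the bar.

Emit:
send_rows([
  {"slide": [0, -7, 15], "spin": 0, "claw": 1},
  {"slide": [0, 0, 20], "spin": 0, "claw": 1},
  {"slide": [0, 0, 15], "spin": 0, "claw": 1},
  {"slide": [0, 0, 10], "spin": 0, "claw": 1},
  {"slide": [0, 0, 0], "spin": 0, "claw": 1},
])

```text
time_s: 3.3
position: [687.8, 80.9, 189.0]
ee_rot: [-180.0, -0.1, 166.3]
force: [-0.3, -0.1, 0.7]
gripper_width: -0.0
grasp_force: 0.0
```

Emit:
send_rows([
  {"slide": [0, 0, 4], "spin": 0, "claw": 1},
  {"slide": [0, 0, 3], "spin": 0, "claw": 1},
  {"slide": [0, 0, 2], "spin": 0, "claw": 1},
  {"slide": [0, 0, 1], "spin": 0, "claw": 1},
  {"slide": [0, 0, 0], "spin": 0, "claw": 1},
])

```text
time_s: 3.8
position: [688.4, 80.5, 180.3]
ee_rot: [-180.0, 0.0, 166.2]
force: [0.0, -0.5, 0.1]
gripper_width: -0.001
grasp_force: 0.0
```

Run:
```python
from h import *
f=shot('side'); cv2.imwrite('pics/s2.png',cv2.resize(cv2.cvtColor(f['color'],cv2.COLOR_RGB2BGR)[120:300,200:400],None,fx=3,fy=3)); st=read_state(); print(st['position'],st['ee_rot'],st['force'])
```

```text
[688.40553057  80.4919642  180.40792192] [1.79997801e+02 6.82838655e-03 1.66223659e+02] [ 0.81014719 -0.39565775  0.11939464]
```

View pics/s2.png

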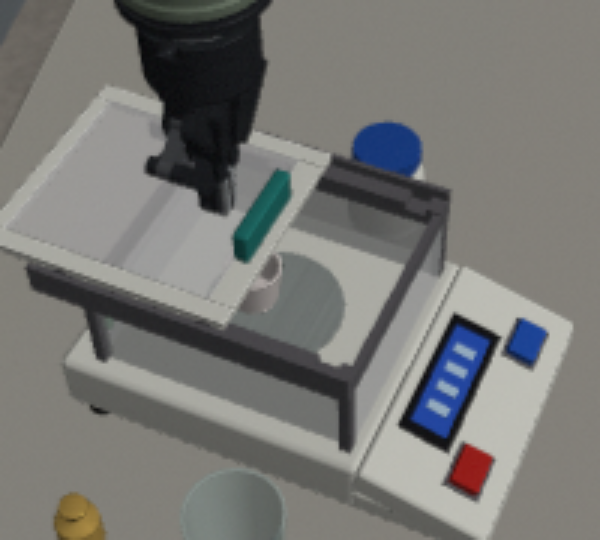

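The fingertips are down behind the bar, clear of the pane, at crop pixel (215,205). Now the gentle push.

Emit:
send_rows([
  {"slide": [4, 0, 0], "spin": 0, "claw": 1},
  {"slide": [4, 0, 0], "spin": 0, "claw": 1},
  {"slide": [3, 0, 0], "spin": 0, "claw": 1},
  {"slide": [2, 0, 0], "spin": 0, "claw": 1},
  {"slide": [2, 0, 0], "spin": 0, "claw": 1},
])

```text
time_s: 4.35
position: [673.6, 84.2, 180.4]
ee_rot: [180.0, 0.0, 166.2]
force: [0.1, 0.2, -0.1]
gripper_width: -0.001
grasp_force: 0.0
```

Emit:
send_rows([
  {"slide": [2, 0, 0], "spin": 0, "claw": 1},
  {"slide": [2, 0, 0], "spin": 0, "claw": 1},
  {"slide": [2, 0, 0], "spin": 0, "claw": 1},
  {"slide": [2, 0, 0], "spin": 0, "claw": 1},
  {"slide": [2, 0, 0], "spin": 0, "claw": 1},
])

```text
time_s: 4.85
position: [664.0, 86.5, 180.3]
ee_rot: [-180.0, 0.0, 166.2]
force: [0.1, 0.0, -0.4]
gripper_width: 0.001
grasp_force: 0.7
```

Emit:
send_rows([
  {"slide": [2, 0, 0], "spin": 0, "claw": 1},
  {"slide": [3, 0, 0], "spin": 0, "claw": 1},
  {"slide": [3, 0, 0], "spin": 0, "claw": 1},
  {"slide": [3, 0, 0], "spin": 0, "claw": 1},
  {"slide": [3, 0, 0], "spin": 0, "claw": 1},
])

```text
time_s: 5.35
position: [650.2, 89.9, 180.3]
ee_rot: [180.0, 0.0, 166.2]
force: [2.0, -0.9, 0.2]
gripper_width: 0.003
grasp_force: 0.8
```

Emit:
send_rows([
  {"slide": [3, 0, 0], "spin": 0, "claw": 1},
  {"slide": [3, 0, 0], "spin": 0, "claw": 1},
  {"slide": [3, 0, 0], "spin": 0, "claw": 1},
  {"slide": [3, 0, 0], "spin": 0, "claw": 1},
  {"slide": [3, 0, 0], "spin": 0, "claw": 1},
])

```text
time_s: 5.85
position: [635.7, 93.4, 180.3]
ee_rot: [-180.0, 0.0, 166.2]
force: [1.1, 0.1, 1.6]
gripper_width: 0.004
grasp_force: 0.8
```

```bash
cat >> h.py <<'E'
O=np.array([649.8,93.2,0]);a=np.radians(-13.78);xv=np.array([np.cos(a),np.sin(a),0]);yv=np.array([-xv[1],xv[0],0])
def bar(z):
    st=read_state(); print('tcp bal',(st['position']-O)@xv,(st['position']-O)@yv,st['position'][2],st['force'])
    f=shot('wrist'); b=blobs(mask(f,(78,90,30),(96,255,255)),60)
    for s,c,l in b:
        v,u=np.nonzero(l); uv=np.c_[u,v]; D=bydepth(f,uv); print('topz',np.percentile(D[:,2],[50,80,90,97]))
        t=abs(D[:,2]-z)<3
        if t.sum()>20:
            r=onplane(f,uv[t],z)-O; print('bar top bal x',np.percentile(r@xv,[2,98]),'y',np.percentile(r@yv,[2,98]))
    return f
E
python3 -c "
from h import *
bar(180)"
```

```text
tcp bal -13.759428509183756 -3.131092314838518 180.31503418117057 [1.05687036 0.12751499 1.55523871]
topz [178.77642852 179.96028712 180.32218269 180.73575078]
bar top bal x [-36.70162241 -25.99740794] y [-35.0604874   28.82562547]
```

Emit:
send_rows([
  {"slide": [3, 0, 0], "spin": 0, "claw": 1},
  {"slide": [3, 0, 0], "spin": 0, "claw": 1},
  {"slide": [3, 0, 0], "spin": 0, "claw": 1},
  {"slide": [3, 0, 0], "spin": 0, "claw": 1},
  {"slide": [3, 0, 0], "spin": 0, "claw": 1},
])

```text
time_s: 6.4
position: [621.1, 97.0, 180.3]
ee_rot: [-180.0, -0.0, 166.2]
force: [2.1, -0.4, 0.0]
gripper_width: -0.002
grasp_force: 0.7
```

Emit:
send_rows([
  {"slide": [3, 0, 0], "spin": 0, "claw": 1},
  {"slide": [3, 0, 0], "spin": 0, "claw": 1},
  {"slide": [3, 0, 0], "spin": 0, "claw": 1},
  {"slide": [3, 0, 0], "spin": 0, "claw": 1},
  {"slide": [3, 0, 0], "spin": 0, "claw": 1},
])

```text
time_s: 6.9
position: [606.5, 100.6, 180.3]
ee_rot: [-180.0, -0.0, 166.2]
force: [0.7, -0.4, -0.1]
gripper_width: 0.001
grasp_force: 0.7
```

Emit:
send_rows([
  {"slide": [2, 0, 0], "spin": 0, "claw": 1},
  {"slide": [2, 0, 0], "spin": 0, "claw": 1},
  {"slide": [2, 0, 0], "spin": 0, "claw": 1},
  {"slide": [1, 0, 0], "spin": 0, "claw": 1},
  {"slide": [1, 0, 0], "spin": 0, "claw": 1},
])

```text
time_s: 7.4
position: [598.9, 102.5, 180.3]
ee_rot: [180.0, -0.0, 166.2]
force: [1.4, -0.0, -0.7]
gripper_width: -0.001
grasp_force: 0.6
```

Emit:
send_rows([
  {"slide": [1, 0, 0], "spin": 0, "claw": 1},
  {"slide": [1, 0, 0], "spin": 0, "claw": 1},
  {"slide": [1, 0, 0], "spin": 0, "claw": 1},
  {"slide": [1, 0, 0], "spin": 0, "claw": 1},
  {"slide": [1, 0, 0], "spin": 0, "claw": 1},
])

```text
time_s: 7.9
position: [593.9, 103.7, 180.2]
ee_rot: [-180.0, -0.0, 166.2]
force: [0.4, -0.4, -0.2]
gripper_width: 0.002
grasp_force: 0.1
```

```bash
python3 -c "
from h import *
bar(178)"
```

```text
tcp bal -56.746215103679674 -3.10436522747378 180.24766929302385 [ 0.42227763 -0.35305725 -0.24257465]
topz [178.29296517 179.4811156  179.83053967 180.28026212]
bar top bal x [-79.68424496 -68.29899952] y [-35.45782906  28.97635311]
```

Emit:
send_rows([
  {"slide": [1, 0, 0], "spin": 0, "claw": 1},
  {"slide": [1, 0, 0], "spin": 0, "claw": 1},
  {"slide": [1, 0, 0], "spin": 0, "claw": 1},
  {"slide": [1, 0, 0], "spin": 0, "claw": 1},
  {"slide": [1, 0, 0], "spin": 0, "claw": 1},
])

```text
time_s: 8.45
position: [589.3, 104.8, 180.3]
ee_rot: [180.0, 0.0, 166.2]
force: [0.3, 0.1, -0.7]
gripper_width: 0.004
grasp_force: 0.5
```

```bash
python3 -c "
from h import *
bar(178)"
```

```text
tcp bal -61.533068591774246 -3.1112215360768944 180.31051652871716 [ 0.32952195  0.12483205 -0.73442637]
topz [172.85712594 174.04650674 174.38366096 174.83858251]
bar top bal x [-82.54762472 -76.15836102] y [-32.82073766  26.83536364]
```

The bar top has sunk 6 mm to 174, so the lid has dropped in. I'll back off and go up.

Emit:
send_rows([
  {"slide": [-3, 0, 0], "spin": 0, "claw": 1},
  {"slide": [-3, 0, 0], "spin": 0, "claw": 1},
  {"slide": [0, 0, -15], "spin": 0, "claw": 1},
  {"slide": [0, 0, -25], "spin": 0, "claw": 1},
  {"slide": [0, 0, -20], "spin": 0, "claw": 1},
])

```text
time_s: 9.0
position: [595.4, 103.3, 241.3]
ee_rot: [180.0, 0.0, 166.2]
force: [-0.2, 0.1, 0.0]
gripper_width: 0.001
grasp_force: 0.0
```

Run:
```python
from h import *
bar(174)
f=shot('side'); cv2.imwrite('pics/s3.png',cv2.resize(cv2.cvtColor(f['color'],cv2.COLOR_RGB2BGR)[120:300,200:400],None,fx=3,fy=3))
```

```text
tcp bal -55.20688531374092 -3.1853913828208973 241.30486085476673 [-0.21066766  0.13899518  0.04339378]
topz [173.27866338 174.16796052 174.50038913 174.9924997 ]
bar top bal x [-84.02930474 -74.13271966] y [-35.21694147  28.72961782]
```

View pics/s3.png

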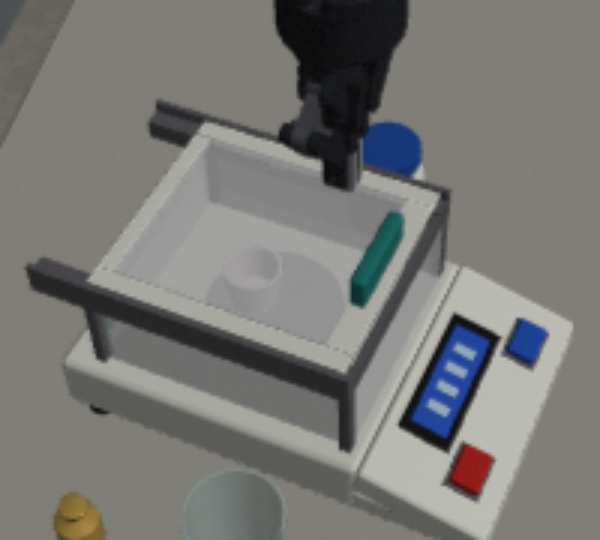

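The side view shows the lid sunk between the guide edges, with its front edge at the front pane and the crucible still in place. Next is the tare key.

Emit:
send_rows([
  {"slide": [20, -9, 0], "spin": 0, "claw": 1},
  {"slide": [32, -15, 0], "spin": 0, "claw": 1},
  {"slide": [32, -15, 0], "spin": 0, "claw": 1},
  {"slide": [24, -11, 0], "spin": 0, "claw": 1},
  {"slide": [14, -7, 0], "spin": 0, "claw": 1},
])

```text
time_s: 9.6
position: [461.3, 76.6, 240.0]
ee_rot: [-180.0, -0.0, 166.2]
force: [1.0, -0.6, -0.6]
gripper_width: -0.003
grasp_force: 0.0
```

Emit:
send_rows([
  {"slide": [0, 0, 20], "spin": 0, "claw": 1},
  {"slide": [0, 0, 30], "spin": 0, "claw": 1},
  {"slide": [0, 0, 30], "spin": 0, "claw": 1},
  {"slide": [0, 0, 15], "spin": 0, "claw": 1},
  {"slide": [0, 0, 0], "spin": 0, "claw": 1},
])

```text
time_s: 10.1
position: [462.0, 76.7, 143.4]
ee_rot: [-179.9, -0.2, 166.2]
force: [0.7, 0.4, 0.4]
gripper_width: -0.001
grasp_force: 0.0
```

Run:
```python
from h import *
st=read_state(); p=st['position']; print(p,'bal',(p-O)@xv,(p-O)@yv,st['force'])
for n in('wrist','side'):
    f=shot(n,n+'4.png')
    for s,c,l in blobs(mask(f,(100,110,50),(130,255,255)),40):
        v,u=np.nonzero(l); D=bydepth(f,np.c_[u,v])-O; print(n,s,np.round(c),'x',np.percentile(D@xv,[3,50,97]).round(1),'y',np.percentile(D@yv,[3,50,97]).round(1),'z',np.percentile(D[:,2],[3,50,97]).round(1))
```

```text
[462.03411301  76.72716778 143.38526854] bal -178.4377751951912 -60.72349545831373 [0.74409678 0.36888963 0.44406987]
wrist [ 290  193   43   30 1275] [311. 207.] x [-185.3 -176.2 -166. ] y [-77.5 -62.8 -48.1] z [45.3 51.3 54.3]
wrist [ 329  238  122   39 3400] [394. 256.] x [-151.5 -139.6 -123.5] y [-46.9  -0.3  41.9] z [51.4 55.4 59.9]
side [318 161  23  18 304] [329. 169.] x [-42.1 -17.4   8.1] y [-203.  -176.  -155.3] z [78.6 83.4 86.1]
side [369 226  13  16 127] [375. 233.] x [-186.5 -176.8 -166.8] y [-77.2 -60.5 -46.4] z [44.2 49.7 53.5]
side [337 228  27  38 422] [350. 247.] x [-152.7 -138.3 -124.6] y [-47.2  -0.9  42.1] z [49.7 54.8 59.3]
```

View pics/wrist4.png

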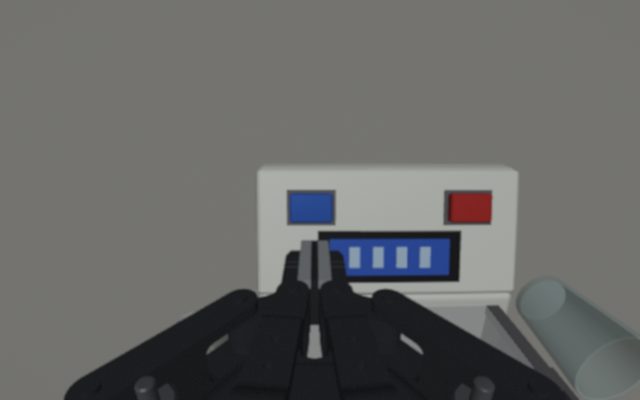

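The wrist view shows the blue key at (311,207), the red key at (470,207) and the fingertips at (315,245). I'll aim slightly forward of the key's centre because of the slope.

Emit:
send_rows([
  {"slide": [2, -1, 15], "spin": 0, "claw": 1},
  {"slide": [0, 0, 20], "spin": 0, "claw": 1},
  {"slide": [0, 0, 18], "spin": 0, "claw": 1},
  {"slide": [0, 0, 10], "spin": 0, "claw": 1},
  {"slide": [0, 0, 3], "spin": 0, "claw": 1},
])

```text
time_s: 10.7
position: [461.0, 76.6, 79.2]
ee_rot: [-180.0, -0.0, 166.2]
force: [1.0, -0.3, 1.2]
gripper_width: 0.002
grasp_force: 0.0
```

Emit:
send_rows([
  {"slide": [0, 0, 1], "spin": 0, "claw": 1},
  {"slide": [0, 0, 1], "spin": 0, "claw": 1},
  {"slide": [0, 0, 1], "spin": 0, "claw": 1},
  {"slide": [0, 0, 1], "spin": 0, "claw": 1},
  {"slide": [0, 0, 1], "spin": 0, "claw": 1},
])

```text
time_s: 11.2
position: [461.0, 76.6, 74.5]
ee_rot: [180.0, 0.0, 166.2]
force: [0.3, -0.2, 0.0]
gripper_width: 0.001
grasp_force: 0.0
```

Emit:
send_rows([
  {"slide": [0, 0, 1], "spin": 0, "claw": 1},
  {"slide": [0, 0, 1], "spin": 0, "claw": 1},
  {"slide": [0, 0, 0], "spin": 0, "claw": 1},
  {"slide": [0, 0, 0], "spin": 0, "claw": 1},
  {"slide": [0, 0, 0], "spin": 0, "claw": 1},
])

```text
time_s: 11.7
position: [460.9, 76.6, 72.3]
ee_rot: [-180.0, 0.0, 166.2]
force: [0.2, 0.6, 0.1]
gripper_width: -0.001
grasp_force: 0.0
```

Emit:
send_rows([
  {"slide": [0, 0, 1], "spin": 0, "claw": 1},
  {"slide": [0, 0, 1], "spin": 0, "claw": 1},
  {"slide": [0, 0, 0], "spin": 0, "claw": 1},
  {"slide": [0, 0, 0], "spin": 0, "claw": 1},
  {"slide": [0, 0, 0], "spin": 0, "claw": 1},
])

```text
time_s: 12.2
position: [461.0, 76.6, 70.3]
ee_rot: [180.0, 0.0, 166.2]
force: [2.0, -0.8, 2.1]
gripper_width: -0.001
grasp_force: 1.0
```

Emit:
send_rows([
  {"slide": [0, 0, 1], "spin": 0, "claw": 1},
  {"slide": [0, 0, 1], "spin": 0, "claw": 1},
  {"slide": [0, 0, 0], "spin": 0, "claw": 1},
  {"slide": [0, 0, 0], "spin": 0, "claw": 1},
  {"slide": [0, 0, 0], "spin": 0, "claw": 1},
])

```text
time_s: 12.7
position: [460.9, 76.6, 68.3]
ee_rot: [180.0, 0.0, 166.2]
force: [1.2, 0.1, 3.2]
gripper_width: -0.004
grasp_force: 1.5
```

Emit:
send_rows([
  {"slide": [0, 0, 1], "spin": 0, "claw": 1},
  {"slide": [0, 0, 0], "spin": 0, "claw": 1},
  {"slide": [0, 0, 0.5], "spin": 0, "claw": 1},
  {"slide": [0, 0, 0], "spin": 0, "claw": 1},
  {"slide": [0, 0, 0], "spin": 0, "claw": 1},
])

```text
time_s: 13.2
position: [460.9, 76.6, 66.8]
ee_rot: [180.0, 0.0, 166.2]
force: [1.6, -0.4, 5.3]
gripper_width: -0.002
grasp_force: 2.0
```

Emit:
send_rows([
  {"slide": [0, 0, 0.5], "spin": 0, "claw": 1},
  {"slide": [0, 0, 0], "spin": 0, "claw": 1},
  {"slide": [0, 0, 0.5], "spin": 0, "claw": 1},
  {"slide": [0, 0, 0], "spin": 0, "claw": 1},
  {"slide": [0, 0, 0], "spin": 0, "claw": 1},
])

```text
time_s: 13.7
position: [461.1, 76.6, 66.1]
ee_rot: [180.0, 0.0, 166.2]
force: [0.2, -0.0, 15.0]
gripper_width: 0.001
grasp_force: 6.9
```

The force jumped at the end of about 5 mm of travel, so the key is fully down. Letting go and going up.

Emit:
send_rows([
  {"slide": [0, 0, -3], "spin": 0, "claw": 1},
  {"slide": [0, 0, -10], "spin": 0, "claw": 1},
  {"slide": [0, 0, -30], "spin": 0, "claw": 1},
  {"slide": [0, 0, -40], "spin": 0, "claw": 1},
  {"slide": [0, 0, -30], "spin": 0, "claw": 1},
])

```text
time_s: 14.2
position: [460.5, 76.5, 181.0]
ee_rot: [180.0, 0.0, 166.2]
force: [0.1, 0.5, -0.9]
gripper_width: 0.0
grasp_force: 0.0
```

Emit:
send_rows([
  {"slide": [0, 0, -20], "spin": 0, "claw": 1},
  {"slide": [0, 0, 0], "spin": 0, "claw": 1},
  {"slide": [0, 0, 0], "spin": 0, "claw": 1},
  {"slide": [0, 0, 0], "spin": 0, "claw": 1},
  {"slide": [0, 0, 0], "spin": 0, "claw": 1},
])

```text
time_s: 14.7
position: [460.4, 76.5, 198.0]
ee_rot: [-180.0, -0.1, 166.2]
force: [0.7, 1.1, -0.3]
gripper_width: -0.0
grasp_force: 0.0
```

Run:
```python
from h import *
f=bar(174)
for s,c,l in blobs(mask(f,(100,110,50),(130,255,255)),40)+blobs(mask(f,(0,130,60),(8,255,255)),40):
    v,u=np.nonzero(l); D=bydepth(f,np.c_[u,v])-O; print(s,(D@xv).mean(),(D@yv).mean(),np.percentile(D[:,2],[3,50,97]))
f=shot('side'); cv2.imwrite('pics/s5.png',cv2.resize(cv2.cvtColor(f['color'],cv2.COLOR_RGB2BGR)[120:330,180:410],None,fx=2.6,fy=2.6))
```

```text
tcp bal -179.99860525091336 -61.36948496125569 198.03956772047852 [ 0.72580123  1.10741161 -0.25627638]
[295 176  35  24 833] -176.1092358070891 -63.0509357495504 [47.68128327 51.30433225 54.19249676]
[ 326  212  102   33 2663] -138.54276066350033 -3.3479394402373157 [50.97089979 55.43015389 59.72086057]
[206 338  19  17 129] -66.1995641237111 -140.5376341465208 [ 73.04463762  84.92410047 247.85582158]
[426 176  34  24 769] -176.20323498347287 55.01270971906784 [47.91901196 51.20306183 54.44302286]
```

View pics/s5.png

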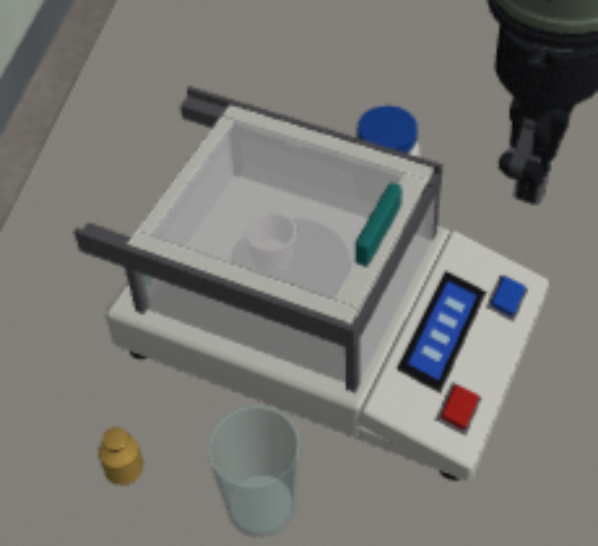

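The lid is seated in its notches and both keys are up. The jar, beaker, weight and crucible haven't moved, and the arm is clear.

```bash
python3 -c "
from bench import *
print(hand_in())"
```

```text
the job is handed in; nothing more can be done
None
```

I slid the lid home until it dropped into its notches, pressed the tare key fully down and released it, and handed the job in at about 15 s; no verdict was shown. In the last pictures the crucible, beaker, jar and weight had not visibly moved.

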